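Clear the checked latch stack into its trays

TASK

The stack on the turntable has been checked: take it apart from the top down, one part at a time, and set each part flat and upright in the middle of its own tray pocket on the bench: the rubber stopper in the small round pocket, the nylon wedge in the small rectangular one, the brass gauge in the large round one and the door latch in the long one. Lay the wedge and the latch square with their pockets, either way round. Do not let any part tip over, and leave the chromed striker where it stands.

Things in the scene. Friction and masses are not known exactly. Their poses are not given: they have to be found in the camera images.
- stopper: Red rubber stopper, top of the stack: a round body 20 mm in diameter on a 24 mm flange 5 mm thick, 22 mm tall in all, standing flange down on the wedge. About 15 g. Origin at the centre of its underside, z up.
- wedge: White nylon wedge, second from the top, under the stopper and on the gauge: a flat block 42 mm long (its x axis), tapering in plan from 34 mm wide at its -x end to 24 mm at its +x end, 18 mm thick with level top and bottom. Its two ends are parallel, so it is well gripped along x (42 mm) or across its sides (about 29 mm at the middle). About 30 g. Origin at the centre of its underside, z up.
- gauge: Brass master gauge, third from the top, under the wedge and on the latch: a plain disc 56 mm in diameter and 20 mm thick. About 0.4 kg. Origin at the centre of its underside, z up.
- latch: Grey door latch case, bottom of the stack, on the turntable: a flat box 110 mm long (its x axis), 62 mm wide (its y axis) and 24 mm thick. Grip it across y. About 0.45 kg. Origin at the centre of its underside, z up.
- tray_stopper: Tray of the stopper, 64 x 64 mm, with the small round pocket, 44 mm in diameter. A fixed light grey plate, 5 mm thick, with a dark pocket floor; origin at the centre of its underside, z up, pocket centred on it, 3 mm deep: its floor is 2 mm and its rim 5 mm above the bench.
- tray_wedge: Tray of the wedge, 80 (x) x 72 (y) mm, with the small rectangular pocket, 62 mm along its x axis and 54 mm along y; the wedge lies with its length along the tray's x, either way round. A fixed light grey plate, 5 mm thick, with a dark pocket floor; origin at the centre of its underside, z up, pocket centred on it, 3 mm deep: its floor is 2 mm and its rim 5 mm above the bench.
- tray_gauge: Tray of the gauge, 96 x 96 mm, with the large round pocket, 76 mm in diameter. A fixed light grey plate, 5 mm thick, with a dark pocket floor; origin at the centre of its underside, z up, pocket centred on it, 3 mm deep: its floor is 2 mm and its rim 5 mm above the bench.
- tray_latch: Tray of the latch, 148 (x) x 100 (y) mm, with the long rectangular pocket, 130 mm along its x axis and 82 mm along y; the latch lies with its length along the tray's x, either way round. A fixed light grey plate, 5 mm thick, with a dark pocket floor; origin at the centre of its underside, z up, pocket centred on it, 3 mm deep: its floor is 2 mm and its rim 5 mm above the bench.
- turntable: Cast aluminium turntable, locked, fixed to the bench: 180 mm in diameter, a 150 mm square foot and a short locking lever beneath (10 mm to 19 mm high, up to 107 mm from the axis), its flat top 30 mm above the bench; the whole stack on it reaches 114 mm above the bench. Origin at the centre of its underside.
- striker: Bystander, to be left alone: loose chromed striker, a 36 x 60 x 6 mm plate with an upright wire loop, 41 mm tall in all, standing beyond the turntable. Origin at the centre of its underside, z up.
Not all that is in view belongs to the job. Leave any brown or turquoise look-alike of the tray_wedge alone.

How it is judged:
On the way, in this order (a step that is already met when the one before it is completed fails the run):
1. the rubber stopper is set in its pocket and let go (horizontal distance between stopper and tray_stopper below 0.015 m and z of stopper in the frame of tray_stopper between 0 and 0.0035 m and angle between stopper's own z axis and vertical below 0.1 rad and contact force between stopper and the fingers below 0.1 N and linear speed of stopper below 0.02 m/s), for 0.2 s.
2. the nylon wedge is set in its pocket and let go (horizontal distance between wedge and tray_wedge below 0.015 m and z of wedge in the frame of tray_wedge between 0 and 0.0035 m and angle between wedge's own z axis and vertical below 0.1 rad and angle between the x axis of wedge and the x axis of tray_wedge, either way round below 0.35 rad and contact force between wedge and the fingers below 0.1 N and linear speed of wedge below 0.02 m/s), for 0.2 s.
3. the brass gauge is set in its pocket and let go (horizontal distance between gauge and tray_gauge below 0.015 m and z of gauge in the frame of tray_gauge between 0 and 0.0035 m and angle between gauge's own z axis and vertical below 0.1 rad and contact force between gauge and the fingers below 0.1 N and linear speed of gauge below 0.02 m/s), for 0.2 s.
At the end, for the whole second after the job is handed in: All four parts lie at rest and released, each flat on the floor of its own pocket (within 15 mm of its centre, tilt under 0.1 rad); the wedge is square with its pocket to 0.35 rad and the latch to 0.25 rad, either way round. They were placed in the order stopper, wedge, gauge, latch (all of step 1 and all of step 2 and all of step 3 and horizontal distance between latch and tray_latch below 0.015 m and z of latch in the frame of tray_latch between 0 and 0.0035 m and angle between latch's own z axis and vertical below 0.1 rad and angle between the x axis of latch and the x axis of tray_latch, either way round below 0.25 rad and contact force between latch and the fingers below 0.1 N and linear speed of latch below 0.02 m/s); the robot touches nothing.
It fails at once if the rubber stopper tips over (tilt above 0.6 rad) (angle between stopper's own z axis and vertical above 0.6 rad).
It fails at once if the nylon wedge tips over (tilt above 0.6 rad) (angle between wedge's own z axis and vertical above 0.6 rad).
It fails at once if the brass gauge tips over (tilt above 0.6 rad) (angle between gauge's own z axis and vertical above 0.6 rad).
It fails at once if the door latch tips over (tilt above 0.6 rad) (angle between latch's own z axis and vertical above 0.6 rad).
It fails at once if the chromed striker is moved by more than 15 mm (distance of striker from where it was at the start of the episode above 0.015 m).
It also fails if it takes over 109 s, if anything falls off the work surface, if the arm or the gripper's body presses on something with over 40 N, if the wrist force passes 120 N, or if a joint passes its speed limit or range.

ROBOT

A 7-joint arm with a two-finger parallel gripper is mounted at the origin on the work surface. World frame = base frame: x ahead of the robot, y to its left, z up, the work surface at z = 0. Lengths are in m, angles in rad, forces in N, time in s.
With the tool pointing down it reaches from about 0.4 to 0.875 m from the base axis. Payload 19.3 kg.
Tool frame: the origin (TCP) lies at the very end of the fingers, on their centre line; the grasp point (between the pads) lies 19 mm behind it; z points along the fingers, y is the line along which they close (so a half turn about z gives the same grasp; the last joint's range is limited). The gripper opens to 85 mm and grips with 20 to 120 N. Pads are 22 mm wide; open, the fingers measure 114 mm over their backs; the gripper's body (76 mm by 85 mm) begins 54 mm behind the grasp point. The pads swing forward as they close: fully open they stand 13 mm farther back than shut.
Start: joints at [-1.177, 0.521, -0.036, 1.599, 0.021, 1.021, -0.113], TCP at [0.28, 0.559, 0.231] pointing down, gripper open.
Joint ranges: [-2.91, 2.91], [-0.3, 2.13], [-1.5, 1.42], [0.17, 2.43], [-1.26, 4.41], [0.16, 1.93], [-2.52, 2.52]. Speed limits (rad/s): [1.89, 1.89, 2.39, 2.39, 3.01, 3.01, 3.01].

INTERFACE

Orientations are given as [roll, pitch, yaw] about the fixed x, y, z axes, in that order (R = Rz(yaw) Ry(pitch) Rx(roll)).
In Python, from workcell import bot, grab_frame, calibration, job gives the robot as it stands.
- The arm moves only by the tool drive_effector, called after "Request:" as name([rows], argument=value, ...), one row to a line, values as JSON. Schema: {"type":"object","properties":{"offsets":{"type":"array","items":{"type":"object","properties":{"aperture":{"type":"number"},"x":{"type":"number"},"y":{"type":"number"},"z":{"type":"number"},"drx":{"type":"number"},"dry":{"type":"number"},"drz":{"type":"number"}},"additionalProperties":false,"required":["aperture"]},"minItems":1,"maxItems":5},"grip_force":{"type":"number"},"only":{"type":"string"},"quiet":{"type":"boolean"},"lines":{"type":"string"}},"required":["offsets"],"additionalProperties":false}. offsets is a list of rows, 1 to 5 of them, each an object with the fields aperture (the finger opening in m), x, y, z (the shift in parts of the range, where 1.0 means 0.8 m), drx, dry, drz (a rotation vector in shares of pi rad (1.0 is pi rad)); a field left out counts as zero (the opening has to be given); each row is the pose to reach, as a shift and turn from the pose commanded when the call began, along the tool's axes at that moment; what a row does not reach only later rows make up. A row lasts 1/8 s, in which the tool goes at most 0.0625 m and 0.188 rad, less where a joint would pass 70% of its speed; a pose out of reach is approached as far as the arm can. The fingers move at their own pace and stop on an object; grip_force is the grip in N (left out, the last holds). Time passes only in rows, so rows that do not move let the fingers close. The tool returns the time, the measured TCP pose, the force, the opening and the grip force at its end. only (a regular expression) keeps the lines of the reply that match it, lines (a string "A,B") keeps lines A to B, and quiet returns only ok. Shift and turn numbers lie between -1 and 1, and a call with a number outside is refused. Input that does not fit is refused with a message, and nothing moves.
- bot.observe(): the state, without advancing time (a new reading comes with each control period).
- grab_frame(name): name is "side" or "top"; returns (picture, depth): 400x640x3 uint8, blue, green, red; 400x640 float32, m along the optical axis (not along the pixel's ray), 0 where there is no reading.
- calibration(name): a dict with "vfov" (degrees; the focal length in pixels is half the picture's height over the tangent of half this angle, whatever the lens; pixels are square), "cx", "cy" (the principal point, pixels), "eye" and "attitude" of the camera in the world. Camera axes: x right, y down, z forward; pixel columns grow to the right and rows downward; lengths in m; the calibration is good to about 2 mm. A picture is of the moment at which its call begins. calibration takes no time and is no camera call.
- job.job_done(): hands the job in; it is judged then, once.
The state is a dict: "clock": time; "qpos": joint angles; "qd": joint speeds; "joint_efforts": joint torques, N m; "position": TCP position; "tool_rot": TCP orientation; "force": force on the tool from outside, world axes, zero at the start; "moment": the same for the moment, N m; "grip_width": finger opening in m; "finger_force": force on a finger pad.
Only numpy, scipy, OpenCV 4.12 (cv2) and the standard library are available. Lean on these libraries where they do the work, as an engineer would, in place of code of your own. Each camera call takes 0.05 s, during which the arm holds its last target. There are 200 camera calls.

## Working session

There is one attempt and no reset: what is moved stays moved. The work goes in short steps, Python scripts to look and compute and a tool call to move; the robot and the scene stay as the last step left them, time stands still between calls to the robot, and variables do not carry over. Pictures are saved under pics/ and viewed, at most 17 in all, crops included, and the job is handed in when it is done.

```bash
ls; mkdir -p pics
```

Run:
```python
from workcell import bot, grab_frame, calibration, job
import cv2,numpy as np
print(bot.observe())
for n in("side","top"):
    p,d=grab_frame(n); cv2.imwrite(f"pics/{n}0.png",p); np.save(f"{n}0.npy",d); print(n,calibration(n),d.min(),d.max())
```

```text
pics
{'clock': 0.0, 'qpos': array([-1.17718352,  0.52202162, -0.03633771,  1.59996639,  0.02116566,
        1.02112755, -0.11277112]), 'qd': array([-6.84810825e-05,  9.07666517e-04, -1.36553919e-03,  1.70539601e-03,
        1.90399548e-03,  1.22573591e-03, -9.75014219e-04]), 'joint_efforts': array([ 1.29288455e-03, -9.27109408e+01,  1.98048055e+00, -3.69885671e+01,
        1.78814266e-02,  9.08130925e-03,  7.87930190e-06]), 'position': array([0.27947227, 0.55866723, 0.23073578]), 'tool_rot': array([-3.14045400e+00,  4.71867976e-05,  2.67778902e+00]), 'force': array([ 0.14904495,  0.58843432, -0.94650698]), 'moment': array([-0.01366351, -0.03183574,  0.02066888]), 'finger_force': 0.0, 'grip_width': 0.0853276280270068}
side {'vfov': 49.53790500480214, 'cx': 325.2417227891067, 'cy': 195.76866673348903, 'eye': array([0.06355623, 0.48655702, 0.65589291]), 'attitude': array([-2.2208373 ,  0.00822042, -2.38865613])} 0.0 3.3566854
top {'vfov': 43.86253398087611, 'cx': 318.98700387934474, 'cy': 198.38734812945262, 'eye': array([ 0.43912059, -0.0316601 ,  1.21060107]), 'attitude': array([-3.02715816, -0.01187289, -1.57866082])} 0.0 2.1007638
```

View pics/top0.png

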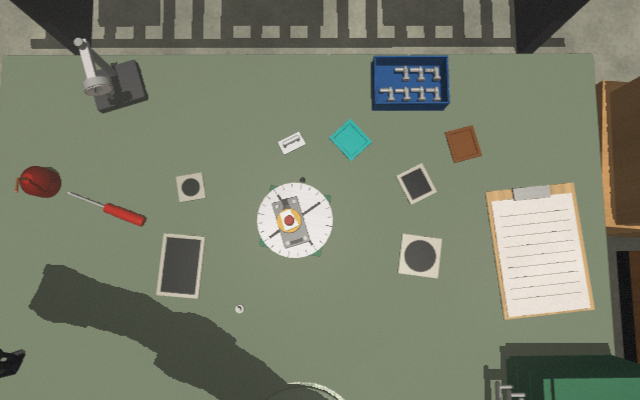

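View pics/side0.png

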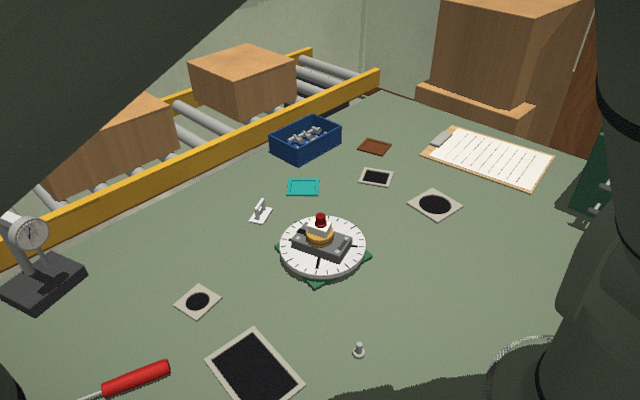

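The top view shows the stack at (290,220). The trays are: stopper (191,187), wedge (416,183), gauge (420,256) and latch (181,266). The striker is at (292,142) and the decoys are at (350,140) and (463,144). The side view shows the stack at (320,235), with the same trays around it.

Create h.py:
```python
import numpy as np,cv2
from scipy.spatial.transform import Rotation as Ro
from workcell import bot,grab_frame,calibration,job
def cam(n):
    c=calibration(n); return c,200/np.tan(np.radians(c['vfov'])/2),Ro.from_euler('xyz',c['attitude']).as_matrix()
def ray(n,uv):
    c,f,R=cam(n); uv=np.atleast_2d(uv).astype(float)
    d=np.c_[(uv[:,0]-c['cx'])/f,(uv[:,1]-c['cy'])/f,np.ones(len(uv))]
    return np.array(c['eye']),d@R.T
def plane(n,uv,z):
    e,d=ray(n,uv); return e+d*((z-e[2])/d[:,2])[:,None]
def dep(n,uv,D):
    e,d=ray(n,uv); uv=np.atleast_2d(np.round(uv).astype(int)); return e+d*D[uv[:,1],uv[:,0]][:,None]
def tri(uv1,uv2):
    a,d=ray("top",uv1);b,g=ray("side",uv2);d,g=d[0],g[0]
    s=np.linalg.lstsq(np.c_[d,-g],b-a,rcond=None)[0]
    p,q=a+s[0]*d,b+s[1]*g; return (p+q)/2,np.linalg.norm(p-q)
def proj(n,P):
    c,f,R=cam(n); q=(np.atleast_2d(P)-c['eye'])@R
    return np.c_[q[:,0]/q[:,2]*f+c['cx'],q[:,1]/q[:,2]*f+c['cy']]
```

Run:
```python
from h import *
np.set_printoptions(precision=4,suppress=True)
S={'stopper':((191,187),(198,301)),'wedge':((416,183),(376,178)),'gauge':((420,256),(435,204)),'latch':((181,266),(255,368))}
for t,seeds in S.items():
    ctr=[]
    for n,s in zip(("top","side"),seeds):
        p=cv2.imread(f"pics/{n}0.png");D=np.load(f"{n}0.npy")
        g=p.max(2); m=(g<75).astype(np.uint8)
        k,l,st,ce=cv2.connectedComponentsWithStats(m); i=l[s[1],s[0]]
        c=cv2.findContours((l==i).astype(np.uint8),0,1)[0][0][:,0,:]
        w=plane(n,c,.002)[:,:2].astype(np.float32)
        r=cv2.minAreaRect(w); ctr.append(ce[i])
        # outer plate: light component around
        m2=((g>120)&(p.max(2).astype(int)-p.min(2)<40)).astype(np.uint8)
        m2[l==i]=1;m2=cv2.morphologyEx(m2,3,np.ones((3,3)))
        k2,l2,st2,ce2=cv2.connectedComponentsWithStats(m2); j=l2[s[1],s[0]]
        c2=cv2.findContours((l2==j).astype(np.uint8),0,1)[0][0][:,0,:]
        r2=cv2.minAreaRect(plane(n,c2,.005)[:,:2].astype(np.float32))
        print(t,n,st[i,4],np.array(r[0]),np.array(r[1]),r[2],'| plate',np.array(r2[0]),np.array(r2[1]),r2[2],'depth',dep(n,ce[i],D)[0])
    print('  tri',tri(*ctr))
ims=[]
for n,(x,y) in zip(("top","side"),((290,220),(320,240))):
    p=cv2.imread(f"pics/{n}0.png")[y-50:y+50,x-50:x+50]; ims.append(cv2.resize(p,None,fx=4,fy=4,interpolation=cv2.INTER_NEAREST))
cv2.imwrite("pics/stack.png",np.hstack(ims))
```

```text
stopper top 198 [0.6093 0.2673] [0.0368 0.0371] 89.65457153320312 | plate [ 0.5956 -0.0583] [1.6366 0.9865] 89.91609191894531 depth [0.6097 0.2683 0.0007]
stopper side 304 [0.6094 0.2669] [0.0412 0.038 ] 42.74345779418945 | plate [ 1.1456 -0.6922] [1.3749 2.5175] 44.09361267089844 depth [0.6084 0.2679 0.0029]
  tri (array([0.6094, 0.2678, 0.002 ]), np.float64(0.0005666875608297395))
wedge top 468 [ 0.614  -0.2865] [0.0584 0.0498] 26.197099685668945 | plate [ 0.5956 -0.0583] [1.6366 0.9865] 89.91609191894531 depth [ 0.6146 -0.2865  0.0021]
wedge side 239 [ 0.6151 -0.2888] [0.0602 0.0488] 26.055883407592773 | plate [ 1.1456 -0.6922] [1.3749 2.5175] 44.09361267089844 depth [ 0.6122 -0.2848  0.0048]
  tri (array([ 0.6141, -0.2866,  0.003 ]), np.float64(0.0008978227379860642))
gauge top 224511 [0.1078 0.1785] [0. 0.] 0.0 | plate [ 0.5952 -0.0583] [1.6366 0.9875] 89.91609191894531 depth [ 0.5813 -0.0451  0.0293]
gauge side 442 [ 0.4381 -0.2918] [0.0711 0.0704] 62.612789154052734 | plate [ 1.1456 -0.6922] [1.3749 2.5175] 44.09361267089844 depth [ 0.4372 -0.2921  0.0016]
  tri (array([ 0.4604, -0.0834,  0.1556]), np.float64(0.22447917917496574))
latch top 868 [0.42   0.2984] [0.0564 0.1265] 83.92350006103516 | plate [ 0.5956 -0.0583] [1.6366 0.9865] 89.91609191894531 depth [0.4188 0.3049 0.0025]
latch side 3328 [0.4191 0.287 ] [0.0813 0.1291] 84.74147033691406 | plate [ 1.1456 -0.6922] [1.3749 2.5175] 44.09361267089844 depth [0.4184 0.2862 0.0034]
  tri (array([0.4145, 0.2953, 0.0201]), np.float64(0.012890186112365885))
```

View pics/stack.png

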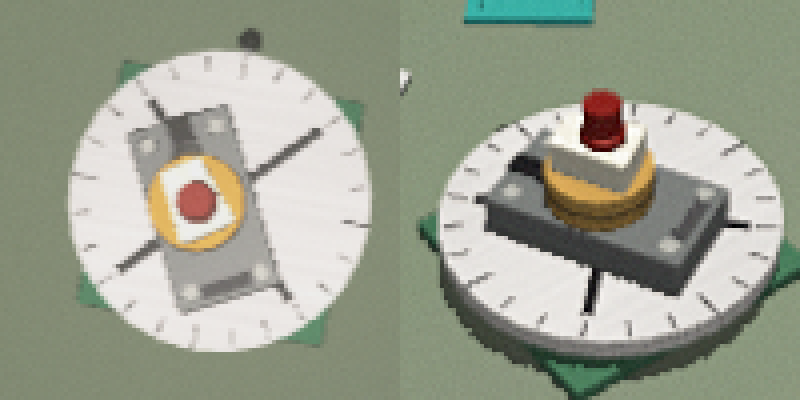

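The crop (4x) shows the stopper top at about (195,201) left and (602,100) right. The white wedge is slanted about along the latch. The gauge is yellow, and the grey latch has its long axis running from lower-right to upper-left. I'll measure each from the colour masks.

Run:
```python
from h import *
np.set_printoptions(precision=4,suppress=True)
S={'wedge':((416,183),(376,178)),'gauge':((420,256),(435,204)),'latch':((181,266),(255,368)),'stopper':((191,187),(198,301))}
im={n:cv2.imread(f"pics/{n}0.png") for n in("top","side")}
for t,seeds in S.items():
    ctr=[]
    for n,s in zip(("top","side"),seeds):
        g=cv2.cvtColor(im[n],6); x,y=s; q=(60 if n=="side" and t=="latch" else 40)
        loc=g[y-4:y+5,x-4:x+5].mean(); m=(g<(loc+110)/2+5).astype(np.uint8)
        k,l,st,ce=cv2.connectedComponentsWithStats(m); i=l[y-2:y+3,x-2:x+3].max()
        c=cv2.findContours((l==i).astype(np.uint8),0,1)[0][0][:,0,:]
        r=cv2.minAreaRect(plane(n,c,.003)[:,:2].astype(np.float32)); ctr.append(ce[i])
        print(t,n,loc,st[i,4],np.array(r[0]),np.array(r[1]),r[2])
    print('  tri',tri(*ctr))
D=np.load("top0.npy")
for n,roi,in(("top",(240,170,340,270)),("side",(270,190,370,290))):
    D=np.load(f"{n}0.npy");x0,y0,x1,y1=roi;p=im[n][y0:y1,x0:x1];h=cv2.cvtColor(p,40)
    H,Sa,V=h[...,0],h[...,1],h[...,2]
    red=(Sa>120)&((H<8)|(H>170)); yel=(H>12)&(H<28)&(Sa>90)
    grey=(V>70)&(V<165)&(Sa<25)
    for nm,m,z in(("red",red,.114),("yel",yel,.074)):
        m=m.astype(np.uint8);k,l,st,ce=cv2.connectedComponentsWithStats(m);i=1+st[1:,4].argmax()
        c=cv2.findContours((l==i).astype(np.uint8),0,1)[0][0][:,0,:]+[x0,y0]
        w=plane(n,c,z)[:,:2].astype(np.float32);print(nm,n,st[i,:5],ce[i]+[x0,y0],cv2.minEnclosingCircle(w))
# depth cloud, top: heights
D=np.load("top0.npy");vv,uu=np.mgrid[170:270,240:340];uv=np.c_[uu.ravel(),vv.ravel()]
P=dep("top",uv,D)
for nm,z0,z1 in(("stopper",.105,.125),("wedge",.085,.10),("gauge",.068,.08),("latch",.047,.06),("turn",.024,.036)):
    k=(P[:,2]>z0)&(P[:,2]<z1);Q=P[k]
    r=cv2.minAreaRect(Q[:,:2].astype(np.float32)); print(nm,k.sum(),np.median(Q[:,2]),'rect',np.array(r[0]),np.array(r[1])*1000,r[2],'circ',cv2.minEnclosingCircle(Q[:,:2].astype(np.float32)),cv2.boxPoints(r).round(3).tolist())
    if nm=="wedge":
        m=k.reshape(100,100); hull=cv2.convexHull(Q[:,:2].astype(np.float32))[:,0]; print(cv2.approxPolyDP(hull,.006,True).reshape(-1,2))
```

```text
wedge top 67.87654320987654 519 [ 0.6139 -0.2865] [0.0611 0.0514] 25.037372589111328
wedge side 35.04938271604938 241 [ 0.6142 -0.2876] [0.0601 0.0487] 26.055904388427734
  tri (array([ 0.6135, -0.2863,  0.0035]), np.float64(7.359952697923557e-05))
gauge top 84.20987654320987 729 [ 0.4372 -0.2906] [0.0729 0.0698] 89.52997589111328
gauge side 30.691358024691358 442 [ 0.4376 -0.2907] [0.071  0.0703] 62.61286926269531
  tri (array([ 0.4368, -0.2902,  0.0029]), np.float64(0.0008902177972102083))
latch top 73.1358024691358 1808 [0.4184 0.2875] [0.08   0.1292] 84.75865173339844
latch side 30.123456790123456 3340 [0.4185 0.2872] [0.0813 0.1289] 84.65814208984375
  tri (array([0.4179, 0.2868, 0.005 ]), np.float64(0.0004910066251286611))
stopper top 70.20987654320987 230 [0.6086 0.2676] [0.0387 0.0395] 45.73194885253906
stopper side 30.790123456790123 305 [0.6086 0.2672] [0.0411 0.0379] 42.74338150024414
  tri (array([0.6084, 0.2678, 0.0028]), np.float64(2.0702853703189005e-05))
red top [45 46  9  8 58] [288.6552 219.7069] ((0.517641544342041, 0.021456388756632805), 0.00962116289883852)
yel t
[... 1392 characters left out ...]
25574, 0.05299999937415123]]
latch 768 0.0537444637096528 rect [0.5179 0.022 ] [110.041   61.9346] 16.40448760986328 circ ((0.5183958411216736, 0.02054925262928009), 0.06125422939658165) [[0.4560000002384186, 0.035999998450279236], [0.4740000069141388, -0.023000000044703484], [0.5789999961853027, 0.00800000037997961], [0.5619999766349792, 0.06700000166893005]]
turn 3162 0.02967966309405401 rect [0.5244 0.0131] [177.1446 176.4046] 0.015166381374001503 circ ((0.5244513750076294, 0.012841636314988136), 0.09001875668764114) [[0.4359999895095825, 0.10100000351667404], [0.4359999895095825, -0.07500000298023224], [0.6129999756813049, -0.07500000298023224], [0.6129999756813049, 0.10100000351667404]]
```

Create go.py:
```python
# usage: go.py x y z yawdeg ... -> tool-axis shift and rotation vector from the measured pose
import sys
from h import *
s=bot.observe();R=Ro.from_euler('xyz',s['tool_rot'])
a=np.array(sys.argv[1:],float).reshape(-1,4)
print('at',s['clock'],s['position'].round(4),np.degrees(s['tool_rot']).round(2),'grip',round(s['grip_width'],4),round(s['finger_force'],1),'q7',s['qpos'][6].round(2))
for x,y,z,w in a:
    T=Ro.from_euler('xyz',[np.pi,0,np.radians(w)])
    d=R.inv().apply(np.array([x,y,z])-s['position'])
    print(d.round(4).tolist(),(R.inv()*T).as_rotvec().round(4).tolist(), 'dist',np.linalg.norm(d).round(3))
```

```bash
python3 go.py .518 .0225 .23 110.5
```

Run:
```python
from h import *
im=cv2.imread("pics/top0.png");g=cv2.cvtColor(im,6)
k,l,st,ce=cv2.connectedComponentsWithStats((g<94).astype(np.uint8));i=l[181:186,414:419].max()
c=cv2.findContours((l==i).astype(np.uint8),0,1)[0][0][:,0,:]
w=plane("top",c,.003)[:,:2].astype(np.float32);b=cv2.boxPoints(cv2.minAreaRect(w));print(b.round(3).tolist(),np.linalg.norm(np.diff(b,axis=0),axis=1))
```

```text
at 0.1 [0.2795 0.5587 0.2308] [-179.94    0.    153.43] grip 0.0854 0.0 q7 -0.11
[-0.4532, -0.3728, 0.0012] [-0.0009, 0.0005, 0.7492] dist 0.587
[[0.574999988079071, -0.2759999930858612], [0.597000002861023, -0.3230000138282776], [0.6520000100135803, -0.296999990940094], [0.6309999823570251, -0.25]] [0.05135586 0.06110932 0.05135586]
```

The manual's scale: shifts go in shares of 0.8 m and turns go in shares of pi rad. Converting my numbers, -0.2265 m / 0.8 = -0.2831, -0.1865 m / 0.8 = -0.2331, 0.375 rad / 3.1416 = 0.1194.

Request:
drive_effector([
  {"aperture":0.085,"x":-0.2831,"y":-0.2331,"drz":0.1194},
  {"aperture":0.085,"x":-0.2831,"y":-0.2331,"drz":0.1194},
  {"aperture":0.085,"x":-0.2831,"y":-0.2331,"drz":0.1194},
  {"aperture":0.085,"x":-0.2831,"y":-0.2331,"drz":0.1194},
  {"aperture":0.085,"x":-0.2831,"y":-0.2331,"drz":0.1194},
], grip_force=30)

```text
clock: 0.72
position: [0.3995, 0.2882, 0.2313]
tool_rot: [-3.141, 0.0, 2.301]
force: [0.1, -0.4, 0.2]
grip_width: 0.0848
finger_force: 0.0
```

```bash
python3 go.py .518 .0225 .19 110.5
```

```text
at 0.725 [0.3995 0.2882 0.2313] [-1.7999e+02  2.0000e-02  1.3184e+02] grip 0.0848 0.0 q7 0.03
[-0.2769, -0.0889, 0.0414] [-0.0002, 0.0004, 0.3724] dist 0.294
```

Scaled: -0.277 m / 0.8 = -0.3463, -0.089 m / 0.8 = -0.1113, 0.372 rad / 3.1416 = 0.1184.

Request:
drive_effector([
  {"aperture":0.06,"x":-0.3463,"y":-0.1113,"z":0.0513,"drz":0.1184},
  {"aperture":0.06,"x":-0.3463,"y":-0.1113,"z":0.0513,"drz":0.1184},
  {"aperture":0.06,"x":-0.3463,"y":-0.1113,"z":0.0513,"drz":0.1184},
  {"aperture":0.06,"x":-0.3463,"y":-0.1113,"z":0.0513,"drz":0.1184},
  {"aperture":0.06,"x":-0.3463,"y":-0.1113,"z":0.0513,"drz":0.1184},
])

```text
clock: 1.35
position: [0.5181, 0.0226, 0.1898]
tool_rot: [-3.141, 0.0, 1.929]
force: [0.2, -0.5, -0.3]
grip_width: 0.0598
finger_force: 0.0
```

```bash
python3 go.py .518 .0225 .12 110.5 .518 .0225 .099 110.5
```

Run:
```python
from h import *
p,_=grab_frame("side");cv2.imwrite("pics/s1.png",cv2.resize(p[130:300,220:420],None,fx=3,fy=3))
```

```text
at 1.35 [0.5181 0.0226 0.1898] [-1.7997e+02  2.0000e-02  1.1053e+02] grip 0.0598 0.0 q7 0.35
[-0.0, -0.0001, 0.0698] [-0.0005, 0.0004, 0.0004] dist 0.07
[-0.0, -0.0001, 0.0908] [-0.0005, 0.0004, 0.0004] dist 0.091
```

View pics/s1.png

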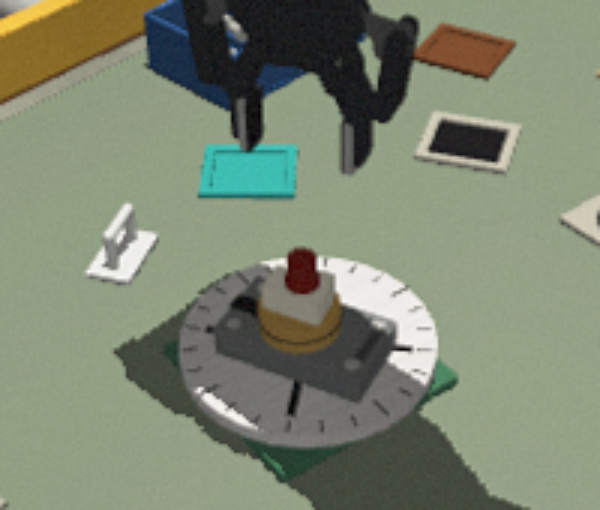

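The open fingers straddle the stack axis at about (240,140) and (350,165), with the stopper between and below at (302,270). Descending now.

Scaled: 0.0915 m / 0.8 = 0.1144, 0.075 m / 0.8 = 0.0938.

Request:
drive_effector([
  {"aperture":0.045,"z":0.0625},
  {"aperture":0.045,"z":0.0938},
  {"aperture":0.045,"z":0.1144},
  {"aperture":0.045,"z":0.1144},
  {"aperture":0.045,"z":0.1144},
], grip_force=25)

```text
clock: 2.02
position: [0.5181, 0.0254, 0.0996]
tool_rot: [3.141, 0.0, 1.931]
force: [0.2, -0.3, 0.5]
grip_width: 0.0455
finger_force: 0.0
```

Request:
drive_effector([
  {"aperture":0.0},
  {"aperture":0.0},
  {"aperture":0},
  {"aperture":0},
  {"aperture":0},
], grip_force=25)

```text
clock: 2.65
position: [0.5181, 0.0254, 0.0996]
tool_rot: [3.14, 0.0, 1.931]
force: [-3.1, 0.2, 7.7]
grip_width: 0.0188
finger_force: 24.4
```

```bash
python3 go.py .518 .0225 .18 110
```

Run:
```python
from h import *
p,_=grab_frame("side");cv2.imwrite("pics/s2.png",cv2.resize(p[180:300,250:400],None,fx=4,fy=4))
```

```text
at 2.65 [0.5181 0.0254 0.0996] [1.7993e+02 1.0000e-02 1.1063e+02] grip 0.0188 24.4 q7 0.39
[-0.0027, -0.001, -0.0804] [0.0013, 0.0001, 0.011] dist 0.08
```

View pics/s2.png

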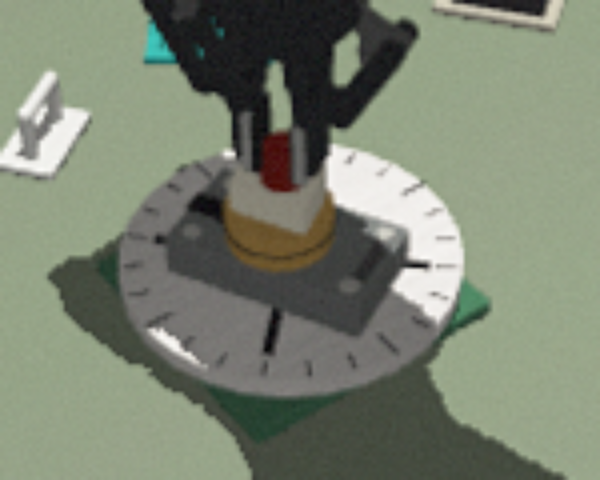

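The stopper sits between the pads at (285,160), width 18.8 mm. Lifting and carrying it.

Scaled: -0.06 m / 0.8 = -0.075, -0.04 m / 0.8 = -0.05.

Request:
drive_effector([
  {"aperture":0,"z":-0.0125},
  {"aperture":0,"z":-0.05},
  {"aperture":0,"z":-0.075},
  {"aperture":0,"z":-0.075},
], grip_force=25)

```text
clock: 3.2
position: [0.5185, 0.0254, 0.1606]
tool_rot: [3.139, 0.0, 1.931]
force: [0.1, 0.1, -1.1]
grip_width: 0.0185
finger_force: 24.5
```

```bash
python3 go.py .6086 .2675 .14 110.5 .6086 .2675 .0096 110.5
```

```text
at 3.2 [0.5185 0.0254 0.1606] [1.7983e+02 2.0000e-02 1.1063e+02] grip 0.0185 24.5 q7 0.36
[0.1948, 0.1695, 0.021] [0.003, 0.0004, 0.0022] dist 0.259
[0.1949, 0.1692, 0.1514] [0.003, 0.0004, 0.0022] dist 0.299
```

Scaled: 0.195 m / 0.8 = 0.2438, 0.1695 m / 0.8 = 0.2119, 0.003 rad / 3.1416 = 0.001.

Request:
drive_effector([
  {"aperture":0,"x":0.2438,"y":0.2119,"z":0.0263,"drx":0.001,"drz":0.0006},
  {"aperture":0,"x":0.2438,"y":0.2119,"z":0.0263,"drx":0.001,"drz":0.0006},
  {"aperture":0,"x":0.2438,"y":0.2119,"z":0.0263,"drx":0.001,"drz":0.0006},
  {"aperture":0,"x":0.2438,"y":0.2119,"z":0.0263,"drx":0.001,"drz":0.0006},
  {"aperture":0,"x":0.2438,"y":0.2119,"z":0.0263,"drx":0.001,"drz":0.0006},
], grip_force=25)

```text
clock: 3.82
position: [0.607, 0.2723, 0.1361]
tool_rot: [-3.138, -0.001, 1.934]
force: [-0.7, -0.4, -0.0]
grip_width: 0.0184
finger_force: 24.6
```

```bash
python3 go.py .6086 .2675 .04 110.5 .6086 .2675 .0096 110.5
```

Run:
```python
from h import *
a,_=grab_frame("side");b,_=grab_frame("top")
cv2.imwrite("pics/s3.png",np.hstack([cv2.resize(a[200:330,130:280],(450,390)),cv2.resize(b[150:230,150:230],(340,390))]))
```

```text
at 3.825 [0.607  0.2723 0.1361] [-1.7977e+02 -7.0000e-02  1.1080e+02] grip 0.0184 24.6 q7 0.01
[-0.0052, 0.0002, 0.0961] [-0.004, -0.0013, 0.0052] dist 0.096
[-0.0052, 0.0003, 0.1265] [-0.004, -0.0013, 0.0052] dist 0.127
```

View pics/s3.png

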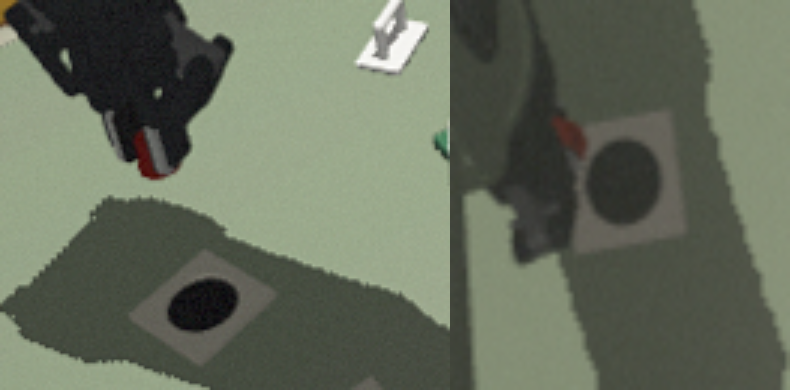

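The stopper is held between the pads at (155,155) in the left picture, in line with the fingers. The pocket at (203,303) is below it and clear. Lowering.

Scaled: 0.1 m / 0.8 = 0.125, 0.05 m / 0.8 = 0.0625, 0.005 rad / 3.1416 = 0.0016.

Request:
drive_effector([
  {"aperture":0,"x":-0.0065,"z":0.0625,"drx":-0.0013,"dry":-0.0003,"drz":0.0016},
  {"aperture":0,"x":-0.0065,"z":0.125,"drx":-0.0013,"dry":-0.0003,"drz":0.0016},
  {"aperture":0,"x":-0.0065,"z":0.125,"drx":-0.0013,"dry":-0.0003,"drz":0.0016},
  {"aperture":0,"x":-0.0065,"z":0.125,"drx":-0.0013,"dry":-0.0003,"drz":0.0016},
], grip_force=25)

```text
clock: 4.42
position: [0.6101, 0.2618, 0.0398]
tool_rot: [3.139, 0.001, 1.923]
force: [0.2, -0.2, 0.5]
grip_width: 0.0187
finger_force: 24.6
```

```bash
python3 go.py .6086 .2675 .0096 110.5
```

```text
at 4.425 [0.6101 0.2618 0.0398] [1.7985e+02 7.0000e-02 1.1016e+02] grip 0.0187 24.6 q7 0.04
[0.0059, 0.0004, 0.0302] [0.0027, 0.0013, -0.006] dist 0.031
```

Scaled: 0.03 m / 0.8 = 0.0375, 0.006 m / 0.8 = 0.0075.

Request:
drive_effector([
  {"aperture":0,"x":0.0075,"z":0.0188},
  {"aperture":0,"x":0.0075,"z":0.035},
  {"aperture":0,"x":0.0075,"z":0.0375},
  {"aperture":0,"x":0.0075,"z":0.0375},
  {"aperture":0,"x":0.0075,"z":0.0375},
], grip_force=25)

```text
clock: 5.05
position: [0.6072, 0.2689, 0.0082]
tool_rot: [3.14, 0.0, 1.924]
force: [-1.7, 2.2, 8.5]
grip_width: 0.0186
finger_force: 28.4
```

```bash
python3 go.py .6086 .2675 .0096 110.5;  python3 - <<'E'
from h import *
a,_=grab_frame("side")
cv2.imwrite("pics/s4.png",cv2.resize(a[250:340,150:270],(720,540)))
E
```

```text
at 5.05 [0.6072 0.2689 0.0082] [1.7990e+02 1.0000e-02 1.1026e+02] grip 0.0186 28.4 q7 0.04
[-0.0018, 0.0008, -0.0014] [0.0017, 0.0002, -0.0043] dist 0.002
```

View pics/s4.png

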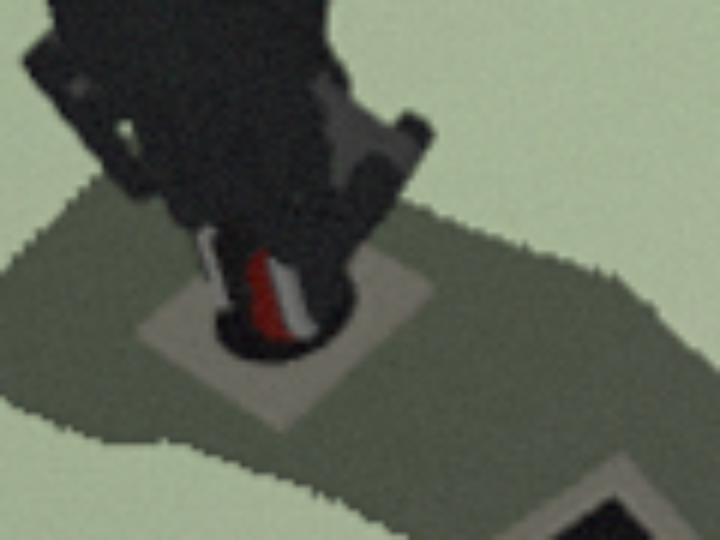

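The stopper stands in the middle of the pocket at about (275,310), with 8.5 N of contact. Releasing and lifting.

Scaled: -0.05 m / 0.8 = -0.0625, -0.02 m / 0.8 = -0.025.

Request:
drive_effector([
  {"aperture":0.035,"z":-0.0019},
  {"aperture":0.035,"z":-0.0019},
  {"aperture":0.035,"z":-0.0019},
  {"aperture":0.035,"z":-0.025},
  {"aperture":0.035,"z":-0.0625},
], grip_force=25)

```text
clock: 5.72
position: [0.6068, 0.2679, 0.0587]
tool_rot: [-3.142, 0.001, 1.924]
force: [-0.2, 0.5, 0.8]
grip_width: 0.0347
finger_force: 0.0
```

Request:
drive_effector([
  {"aperture":0.035,"z":-0.075},
  {"aperture":0.06,"z":-0.175},
  {"aperture":0.06,"z":-0.175},
  {"aperture":0.06,"z":-0.175},
], grip_force=25)

```text
clock: 6.22
position: [0.6073, 0.2685, 0.1998]
tool_rot: [3.138, 0.0, 1.924]
force: [-0.2, 0.3, 0.5]
grip_width: 0.0601
finger_force: 0.0
```

```bash
python3 go.py .520 .0255 .19 110.5
```

```text
at 6.225 [0.6073 0.2685 0.1998] [1.7979e+02 2.0000e-02 1.1022e+02] grip 0.0601 0.0 q7 -0.0
[-0.1978, -0.166, 0.0092] [0.0037, 0.0004, -0.0049] dist 0.258
```

Create st.py:
```python
# layers of the stack from top-view depth, and red stopper in its pocket
from h import *
import sys
np.set_printoptions(precision=4,suppress=True)
p,D=grab_frame("top");s,Ds=grab_frame("side")
vv,uu=np.mgrid[170:270,240:340];P=dep("top",np.c_[uu.ravel(),vv.ravel()],D)
for nm,z0,z1 in(("wedge",.085,.10),("gauge",.068,.08),("latch",.047,.06)):
    Q=P[(P[:,2]>z0)&(P[:,2]<z1)&(np.hypot(P[:,0]-.52,P[:,1]-.02)<.08)]
    if len(Q)<20: continue
    r=cv2.minAreaRect(Q[:,:2].astype(np.float32));hull=cv2.convexHull(Q[:,:2].astype(np.float32))[:,0]
    print(nm,len(Q),np.median(Q[:,2]),np.array(r[0]),np.array(r[1]),r[2],'mean',Q.mean(0))
    if nm=="wedge":print(cv2.approxPolyDP(hull,.006,True).reshape(-1,2).tolist())
if len(sys.argv)>1: cv2.imwrite("pics/%s.png"%sys.argv[1],np.hstack([cv2.resize(p,(400,250)),cv2.resize(s,(400,250))]))
h=cv2.cvtColor(s,40);m=((h[...,1]>120)&((h[...,0]<8)|(h[...,0]>170)));m[:250]=0;m[330:]=0;m[:,:150]=0;m[:,250:]=0
y,x=np.nonzero(m)
if len(x): print('red side',len(x),plane("side",np.c_[x,y],.012).mean(0),x.min(),x.max(),y.min(),y.max(), 'exp',proj("side",[[.6086,.2675,.002],[.6086,.2675,.024]]).ravel())
```

```bash
python3 st.py
```

```text
wedge 240 0.09168109049262674 [0.5202 0.0254] [0.042  0.0321] 21.729633331298828 mean [0.5192 0.0249 0.0915]
[[0.5415318608283997, 0.02195783704519272], [0.5349951982498169, 0.04233813285827637], [0.4965754747390747, 0.03331124037504196], [0.5076367259025574, 0.004059561528265476]]
gauge 218 0.07332903767844612 [0.5192 0.0252] [0.055  0.0531] 89.5247802734375 mean [0.5187 0.024  0.0734]
latch 769 0.053703054958793794 [0.5182 0.0219] [0.1106 0.0617] 16.4681453704834 mean [0.5154 0.0193 0.0537]
red side 185 [0.6057 0.2667 0.012 ] 191 205 290 306 exp [197.1748 301.2906 194.9664 293.6307]
```

Scaled: -0.198 m / 0.8 = -0.2475, -0.166 m / 0.8 = -0.2075, -0.014 rad / 3.1416 = -0.0045.

Request:
drive_effector([
  {"aperture":0.06,"x":-0.2475,"y":-0.2075,"z":0.0313,"drx":0.0013,"drz":-0.0045},
  {"aperture":0.06,"x":-0.2475,"y":-0.2075,"z":0.0313,"drx":0.0013,"drz":-0.0045},
  {"aperture":0.06,"x":-0.2475,"y":-0.2075,"z":0.0313,"drx":0.0013,"drz":-0.0045},
  {"aperture":0.06,"x":-0.2475,"y":-0.2075,"z":0.0313,"drx":0.0013,"drz":-0.0045},
  {"aperture":0.06,"x":-0.2475,"y":-0.2075,"z":0.0313,"drx":0.0013,"drz":-0.0045},
], grip_force=40)

```text
clock: 6.95
position: [0.5174, 0.0209, 0.1717]
tool_rot: [-3.135, 0.001, 1.933]
force: [0.3, -0.2, 0.4]
grip_width: 0.06
finger_force: 0.0
```

Request:
drive_effector([
  {"aperture":0.06},
  {"aperture":0.06},
], grip_force=40)

```text
clock: 7.2
position: [0.5198, 0.0264, 0.1724]
tool_rot: [-3.138, 0.001, 1.939]
force: [-0.3, -0.1, -0.4]
grip_width: 0.0597
finger_force: 0.0
```

```bash
python3 go.py .520 .0255 .10 111  .520 .0255 .078 111
```

```text
at 7.2 [0.5198 0.0264 0.1724] [-1.7980e+02  4.0000e-02  1.1112e+02] grip 0.0597 0.0 q7 0.36
[-0.0009, 0.0001, 0.0724] [-0.0035, 0.0006, 0.0021] dist 0.072
[-0.0009, 0.0002, 0.0944] [-0.0035, 0.0006, 0.0021] dist 0.094
```

Scaled: 0.094 m / 0.8 = 0.1175, 0.08 m / 0.8 = 0.1, -0.003 rad / 3.1416 = -0.001.

Request:
drive_effector([
  {"aperture":0.06,"x":-0.0013,"z":0.0625,"drx":-0.001,"drz":0.0006},
  {"aperture":0.06,"x":-0.0013,"z":0.1,"drx":-0.001,"drz":0.0006},
  {"aperture":0.06,"x":-0.0013,"z":0.1175,"drx":-0.001,"drz":0.0006},
  {"aperture":0.06,"x":-0.0013,"z":0.1175,"drx":-0.001,"drz":0.0006},
  {"aperture":0.06,"x":-0.0013,"z":0.1175,"drx":-0.001,"drz":0.0006},
], grip_force=40)

```text
clock: 7.82
position: [0.5204, 0.0243, 0.0798]
tool_rot: [3.14, 0.001, 1.936]
force: [0.4, 1.0, 0.2]
grip_width: 0.0598
finger_force: 0.0
```

Request:
drive_effector([
  {"aperture":0.03},
  {"aperture":0.03},
  {"aperture":0.03},
  {"aperture":0.03},
], grip_force=40)

```text
clock: 8.32
position: [0.5204, 0.0241, 0.08]
tool_rot: [3.14, 0.001, 1.936]
force: [-2.1, 1.2, 10.7]
grip_width: 0.0411
finger_force: 39.4
```

```bash
python3 go.py .520 .0255 .15 111;python3 - <<'E'
from h import *
p,_=grab_frame("side");cv2.imwrite("pics/s5.png",cv2.resize(p[180:300,250:400],None,fx=4,fy=4))
E
```

```text
at 8.325 [0.5204 0.0241 0.08  ] [1.7989e+02 7.0000e-02 1.1092e+02] grip 0.0411 39.4 q7 0.42
[0.0013, 0.0003, -0.07] [0.0019, 0.0011, -0.0014] dist 0.07
```

View pics/s5.png

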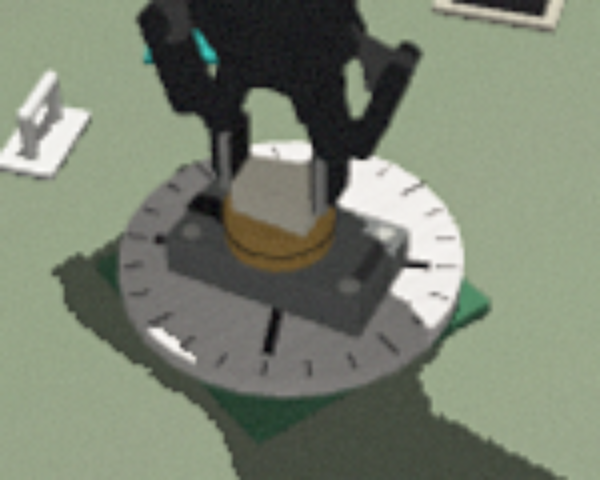

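The wedge is gripped by its ends at (275,190) with a 41 mm opening. Lifting and carrying it to its tray.

Scaled: -0.06 m / 0.8 = -0.075, -0.04 m / 0.8 = -0.05.

Request:
drive_effector([
  {"aperture":0.03,"z":-0.0125},
  {"aperture":0.03,"z":-0.05},
  {"aperture":0.03,"z":-0.075},
  {"aperture":0.03,"z":-0.075},
], grip_force=40)

```text
clock: 8.88
position: [0.5206, 0.0241, 0.1407]
tool_rot: [3.139, 0.001, 1.936]
force: [-0.3, 0.1, -0.8]
grip_width: 0.0409
finger_force: 41.0
```

```bash
python3 go.py .614 -.2868 .13 115.4
```

```text
at 8.875 [0.5206 0.0241 0.1407] [1.7982e+02 8.0000e-02 1.1091e+02] grip 0.0409 41.0 q7 0.39
[-0.3238, -0.0237, 0.0111] [0.003, 0.0016, -0.0784] dist 0.325
```

Scaled: -0.29 m / 0.8 = -0.3625, -0.0215 m / 0.8 = -0.0269, -0.078 rad / 3.1416 = -0.0248.

Request:
drive_effector([
  {"aperture":0.03,"x":-0.3625,"y":-0.0269,"z":0.0125,"drx":0.001,"dry":0.0003,"drz":-0.0248},
  {"aperture":0.03,"x":-0.3625,"y":-0.0269,"z":0.0125,"drx":0.001,"dry":0.0003,"drz":-0.0248},
  {"aperture":0.03,"x":-0.3625,"y":-0.0269,"z":0.0125,"drx":0.001,"dry":0.0003,"drz":-0.0248},
  {"aperture":0.03,"x":-0.3625,"y":-0.0269,"z":0.0125,"drx":0.001,"dry":0.0003,"drz":-0.0248},
  {"aperture":0.03,"x":-0.3625,"y":-0.0269,"z":0.0125,"drx":0.001,"dry":0.0003,"drz":-0.0248},
], grip_force=40)

```text
clock: 9.5
position: [0.6028, -0.2578, 0.1285]
tool_rot: [-3.138, 0.0, 2.012]
force: [0.1, -0.5, -1.0]
grip_width: 0.0408
finger_force: 41.0
```

Request:
drive_effector([
  {"aperture":0.03,"x":-0.0375,"y":-0.0025,"z":0.0125},
  {"aperture":0.03,"x":-0.0375,"y":-0.0025,"z":0.0125},
  {"aperture":0.03,"x":-0.0375,"y":-0.0025,"z":0.0125},
  {"aperture":0.03,"x":-0.0375,"y":-0.0025,"z":0.0125},
], grip_force=40)

```text
clock: 10.0
position: [0.6143, -0.2815, 0.1193]
tool_rot: [-3.139, -0.0, 2.015]
force: [-0.1, 0.4, 0.5]
grip_width: 0.0408
finger_force: 41.0
```

```bash
python3 go.py .614 -.2868 .04 115.4
```

```text
at 10.0 [ 0.6143 -0.2815  0.1193] [-1.7984e+02 -2.0000e-02  1.1544e+02] grip 0.0408 41.0 q7 0.94
[-0.0047, -0.0023, 0.0793] [-0.0027, -0.0004, 0.0008] dist 0.08
```

Scaled: 0.08 m / 0.8 = 0.1, 0.05 m / 0.8 = 0.0625, -0.003 rad / 3.1416 = -0.001.

Request:
drive_effector([
  {"aperture":0.03,"x":-0.0056,"y":-0.0025,"z":0.0625,"drx":-0.001},
  {"aperture":0.03,"x":-0.0056,"y":-0.0025,"z":0.1,"drx":-0.001},
  {"aperture":0.03,"x":-0.0056,"y":-0.0025,"z":0.1,"drx":-0.001},
  {"aperture":0.03,"x":-0.0056,"y":-0.0025,"z":0.1,"drx":-0.001},
], grip_force=40)

```text
clock: 10.5
position: [0.6148, -0.2875, 0.0407]
tool_rot: [3.141, 0.001, 2.014]
force: [-0.6, -0.9, 0.1]
grip_width: 0.041
finger_force: 41.0
```

```bash
python3 go.py .614 -.2868 .0085 115.4;python3 - <<'E'
from h import *
p,_=grab_frame("side");q,_=grab_frame("top");cv2.imwrite("pics/s6.png",np.hstack([cv2.resize(p[130:220,320:440],(480,360)),cv2.resize(q[150:220,375:455],(320,360))]))
E
```

```text
at 10.5 [ 0.6148 -0.2875  0.0407] [1.7994e+02 6.0000e-02 1.1541e+02] grip 0.041 41.0 q7 0.96
[0.001, -0.0005, 0.0322] [0.0011, 0.0011, 0.0001] dist 0.032
```

View pics/s6.png

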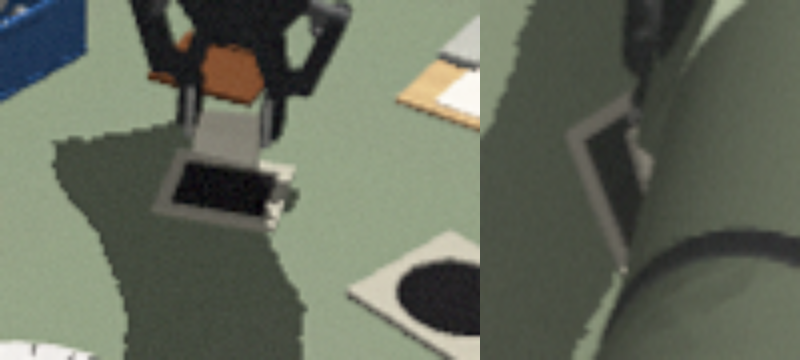

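The wedge hangs at (228,135), aligned with the long side of the pocket at (225,190). Lowering, releasing and retreating.

Scaled: 0.0325 m / 0.8 = 0.0406, 0.028 m / 0.8 = 0.035, 0.001 rad / 3.1416 = 0.0003.

Request:
drive_effector([
  {"aperture":0.03,"x":0.0013,"z":0.0188,"drx":0.0003,"dry":0.0003},
  {"aperture":0.03,"x":0.0013,"z":0.035,"drx":0.0003,"dry":0.0003},
  {"aperture":0.03,"x":0.0013,"z":0.0406,"drx":0.0003,"dry":0.0003},
  {"aperture":0.03,"x":0.0013,"z":0.0406,"drx":0.0003,"dry":0.0003},
  {"aperture":0.03,"x":0.0013,"z":0.0406,"drx":0.0003,"dry":0.0003},
], grip_force=40)

```text
clock: 11.22
position: [0.6137, -0.2868, 0.0069]
tool_rot: [-3.141, -0.001, 2.014]
force: [-3.6, 2.2, 14.1]
grip_width: 0.041
finger_force: 44.7
```

```bash
python3 go.py .614 -.2868 .0085 115.4
```

```text
at 11.225 [ 0.6137 -0.2868  0.0069] [-1.7994e+02 -6.0000e-02  1.1538e+02] grip 0.041 44.7 q7 0.97
[-0.0002, 0.0003, -0.0016] [-0.001, -0.0011, -0.0004] dist 0.002
```

Scaled: -0.05 m / 0.8 = -0.0625, -0.02 m / 0.8 = -0.025.

Request:
drive_effector([
  {"aperture":0.055,"z":-0.0025},
  {"aperture":0.055,"z":-0.0025},
  {"aperture":0.055,"z":-0.0025},
  {"aperture":0.055,"z":-0.025},
  {"aperture":0.055,"z":-0.0625},
], grip_force=40)

```text
clock: 11.85
position: [0.6133, -0.2866, 0.0574]
tool_rot: [-3.14, -0.002, 2.014]
force: [0.5, -0.6, 0.2]
grip_width: 0.0548
finger_force: 0.0
```

Request:
drive_effector([
  {"aperture":0.055,"z":-0.075},
  {"aperture":0.08,"z":-0.175},
  {"aperture":0.08,"z":-0.175},
  {"aperture":0.08,"z":-0.175},
], grip_force=60)

```text
clock: 12.35
position: [0.6144, -0.287, 0.1986]
tool_rot: [3.141, 0.001, 2.014]
force: [0.2, -0.7, -1.3]
grip_width: 0.0798
finger_force: 0.0
```

```bash
python3 st.py s7; python3 go.py .520 .0255 .16 106.5
```

```text
gauge 456 0.07354910032826667 [0.5194 0.0253] [0.0539 0.0533] 44.428199768066406 mean [0.5196 0.0249 0.0736]
latch 770 0.05369558053507539 [0.518  0.0219] [0.1102 0.0617] 16.401920318603516 mean [0.5157 0.0194 0.0537]
red side 178 [0.6062 0.2665 0.012 ] 191 204 290 306 exp [197.1748 301.2906 194.9664 293.6307]
at 12.45 [ 0.6134 -0.2864  0.1958] [-1.7990e+02 -1.2000e-01  1.1539e+02] grip 0.0803 0.0 q7 0.93
[0.3218, 0.0494, 0.0364] [-0.002, -0.002, 0.1551] dist 0.328
```

View pics/s7.png

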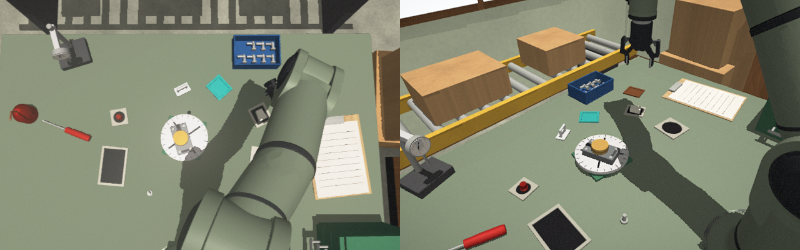

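The stopper sits in its pocket at (119,117) and the wedge in its own, in the side view at (635,110). The gauge is bare on the latch. Next is the gauge.

Scaled: 0.29 m / 0.8 = 0.3625, 0.0445 m / 0.8 = 0.0556, 0.155 rad / 3.1416 = 0.0493.

Request:
drive_effector([
  {"aperture":0.08,"x":0.3625,"y":0.0556,"z":0.045,"drx":-0.0006,"dry":-0.0006,"drz":0.0493},
  {"aperture":0.08,"x":0.3625,"y":0.0556,"z":0.045,"drx":-0.0006,"dry":-0.0006,"drz":0.0493},
  {"aperture":0.08,"x":0.3625,"y":0.0556,"z":0.045,"drx":-0.0006,"dry":-0.0006,"drz":0.0493},
  {"aperture":0.08,"x":0.3625,"y":0.0556,"z":0.045,"drx":-0.0006,"dry":-0.0006,"drz":0.0493},
  {"aperture":0.08,"x":0.3625,"y":0.0556,"z":0.045,"drx":-0.0006,"dry":-0.0006,"drz":0.0493},
], grip_force=60)

```text
clock: 13.08
position: [0.528, -0.0032, 0.1594]
tool_rot: [-3.14, 0.0, 1.86]
force: [0.7, -0.7, 0.5]
grip_width: 0.08
finger_force: 0.0
```

Request:
drive_effector([
  {"aperture":0.08,"x":0.04},
  {"aperture":0.08,"x":0.04},
  {"aperture":0.08,"x":0.04},
  {"aperture":0.08,"x":0.04},
], grip_force=60)

```text
clock: 13.58
position: [0.5206, 0.0239, 0.1605]
tool_rot: [3.141, 0.001, 1.857]
force: [-0.7, 0.1, 0.9]
grip_width: 0.0801
finger_force: 0.0
```

```bash
python3 go.py .5195 .025 .06 106.5
```

Run:
```python
from h import *
p,D=grab_frame("side");g=cv2.cvtColor(p,6)[160:195,355:400].astype(int)
c=proj("side",[[.614,-.287,.02]])[0].round().astype(int);print(c,dep("side",c,D))
cv2.imwrite("pics/w.png",cv2.resize(p[150:210,335:415],(640,480)))
```

```text
at 13.575 [0.5206 0.0239 0.1605] [1.7999e+02 7.0000e-02 1.0641e+02] grip 0.0801 0.0 q7 0.3
[0.0015, -0.0008, 0.1005] [0.0002, 0.0012, -0.0016] dist 0.101
[376 171] [[ 0.61214368 -0.28460225  0.02287648]]
```

View pics/w.png

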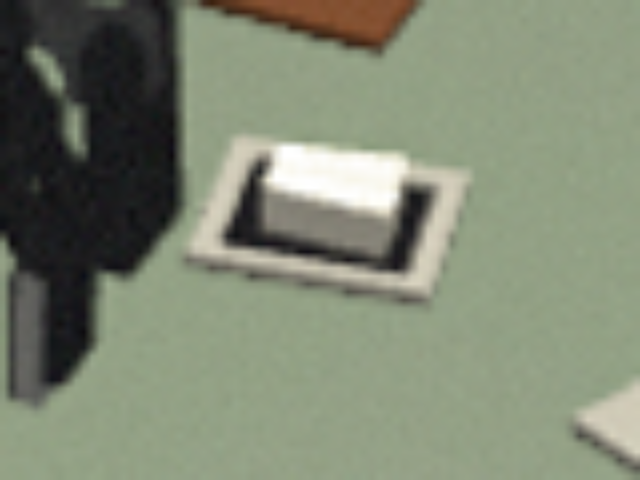

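The wedge lies flat, centred and square in its pocket at (330,200). Lowering onto the gauge.

Scaled: 0.099 m / 0.8 = 0.1238, 0.08 m / 0.8 = 0.1, 0.001 rad / 3.1416 = 0.0003.

Request:
drive_effector([
  {"aperture":0.08,"x":0.0013,"y":-0.0013,"z":0.0625,"dry":0.0003},
  {"aperture":0.08,"x":0.0013,"y":-0.0013,"z":0.1,"dry":0.0003},
  {"aperture":0.08,"x":0.0013,"y":-0.0013,"z":0.1238,"dry":0.0003},
  {"aperture":0.08,"x":0.0013,"y":-0.0013,"z":0.1238,"dry":0.0003},
  {"aperture":0.08,"x":0.0013,"y":-0.0013,"z":0.1238,"dry":0.0003},
], grip_force=70)

```text
clock: 14.25
position: [0.5199, 0.0252, 0.0625]
tool_rot: [3.14, 0.0, 1.858]
force: [-0.1, -0.1, 0.1]
grip_width: 0.08
finger_force: 0.0
```

Request:
drive_effector([
  {"aperture":0.045},
  {"aperture":0.045},
  {"aperture":0.045},
  {"aperture":0.045},
  {"aperture":0.045},
], grip_force=70)

```text
clock: 14.88
position: [0.5201, 0.0257, 0.0632]
tool_rot: [3.139, -0.0, 1.859]
force: [-4.7, -0.2, 21.9]
grip_width: 0.0529
finger_force: 69.0
```

```bash
python3 go.py .5195 .025 .06 106.5
```

```text
at 14.875 [0.5201 0.0257 0.0632] [ 1.7985e+02 -1.0000e-02  1.0649e+02] grip 0.0529 69.0 q7 0.35
[-0.0005, -0.0007, 0.0032] [0.0026, -0.0001, -0.0002] dist 0.003
```

Scaled: -0.06 m / 0.8 = -0.075, -0.03 m / 0.8 = -0.0375.

Request:
drive_effector([
  {"aperture":0.045,"z":-0.0125},
  {"aperture":0.045,"z":-0.0375},
  {"aperture":0.045,"z":-0.075},
  {"aperture":0.045,"z":-0.075},
], grip_force=70)

```text
clock: 15.38
position: [0.5205, 0.0258, 0.1238]
tool_rot: [3.137, 0.0, 1.859]
force: [0.2, 0.2, -4.3]
grip_width: 0.0522
finger_force: 74.5
```

```bash
python3 go.py .4374 -.2905 .12 106.5
```

Run:
```python
from h import *
p,_=grab_frame("side");cv2.imwrite("pics/s8.png",cv2.resize(p[170:290,250:400],None,fx=4,fy=4))
```

```text
at 15.375 [0.5205 0.0258 0.1238] [1.7975e+02 1.0000e-02 1.0650e+02] grip 0.0522 74.5 q7 0.32
[-0.2796, -0.1695, 0.0031] [0.0043, 0.0002, 0.0] dist 0.327
```

View pics/s8.png

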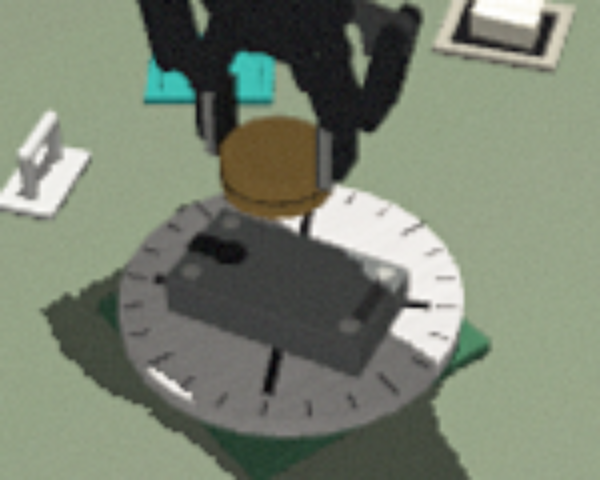

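The gauge is held level at (275,165) and the latch is undisturbed. Carrying it to the large round pocket.

The manual's scale: shifts go in shares of 0.8 m and turns go in shares of pi rad. Converting my numbers, -0.25 m / 0.8 = -0.3125, -0.1515 m / 0.8 = -0.1894, 0.003 rad / 3.1416 = 0.001.

Request:
drive_effector([
  {"aperture":0.045,"x":-0.3125,"y":-0.1894,"z":0.0038,"drx":0.001},
  {"aperture":0.045,"x":-0.3125,"y":-0.1894,"z":0.0038,"drx":0.001},
  {"aperture":0.045,"x":-0.3125,"y":-0.1894,"z":0.0038,"drx":0.001},
  {"aperture":0.045,"x":-0.3125,"y":-0.1894,"z":0.0038,"drx":0.001},
  {"aperture":0.045,"x":-0.3125,"y":-0.1894,"z":0.0038,"drx":0.001},
], grip_force=70)

```text
clock: 16.05
position: [0.4435, -0.2596, 0.1178]
tool_rot: [-3.138, -0.001, 1.857]
force: [1.2, 0.4, -3.5]
grip_width: 0.0528
finger_force: 74.3
```

Request:
drive_effector([
  {"aperture":0.045,"x":-0.0375,"y":-0.0225},
  {"aperture":0.045,"x":-0.0375,"y":-0.0225},
  {"aperture":0.045,"x":-0.0375,"y":-0.0225},
  {"aperture":0.045,"x":-0.0375,"y":-0.0225},
], grip_force=70)

```text
clock: 16.55
position: [0.4367, -0.2899, 0.1184]
tool_rot: [-3.139, -0.001, 1.86]
force: [-0.6, -0.1, -4.0]
grip_width: 0.0526
finger_force: 74.4
```

```bash
python3 go.py .4374 -.2905 .04 106.5
```

```text
at 16.55 [ 0.4367 -0.2899  0.1184] [-1.7986e+02 -5.0000e-02  1.0659e+02] grip 0.0526 74.4 q7 0.94
[-0.0008, 0.0007, 0.0784] [-0.0024, -0.0008, 0.0015] dist 0.078
```

Scaled: 0.08 m / 0.8 = 0.1, 0.05 m / 0.8 = 0.0625, -0.002 rad / 3.1416 = -0.0006.

Request:
drive_effector([
  {"aperture":0.045,"y":0.0013,"z":0.0625,"drx":-0.0006,"dry":-0.0003},
  {"aperture":0.045,"y":0.0013,"z":0.1,"drx":-0.0006,"dry":-0.0003},
  {"aperture":0.045,"y":0.0013,"z":0.1,"drx":-0.0006,"dry":-0.0003},
  {"aperture":0.045,"y":0.0013,"z":0.1,"drx":-0.0006,"dry":-0.0003},
], grip_force=70)

```text
clock: 17.05
position: [0.4378, -0.2908, 0.0398]
tool_rot: [3.141, 0.002, 1.859]
force: [0.5, 0.0, -3.6]
grip_width: 0.0526
finger_force: 74.8
```

```bash
python3 go.py .4374 -.2905 .0115 106.5
```

```text
at 17.05 [ 0.4378 -0.2908  0.0398] [1.7997e+02 9.0000e-02 1.0652e+02] grip 0.0526 74.8 q7 0.98
[0.0004, -0.0004, 0.0283] [0.0006, 0.0016, 0.0004] dist 0.028
```

Scaled: 0.0285 m / 0.8 = 0.0356, 0.024 m / 0.8 = 0.03, 0.001 rad / 3.1416 = 0.0003.

Request:
drive_effector([
  {"aperture":0.045,"z":0.0188,"dry":0.0003},
  {"aperture":0.045,"z":0.03,"dry":0.0003},
  {"aperture":0.045,"z":0.0356,"dry":0.0003},
  {"aperture":0.045,"z":0.0356,"dry":0.0003},
  {"aperture":0.045,"z":0.0356,"dry":0.0003},
], grip_force=70)

```text
clock: 17.68
position: [0.4371, -0.2906, 0.0113]
tool_rot: [3.141, -0.001, 1.859]
force: [-7.5, 6.9, 31.8]
grip_width: 0.0524
finger_force: 78.9
```

```bash
python3 go.py .4374 -.2905 .0115 106.5
```

```text
at 17.675 [ 0.4371 -0.2906  0.0113] [ 1.7999e+02 -4.0000e-02  1.0649e+02] grip 0.0524 78.9 q7 0.99
[0.0, 0.0003, -0.0002] [0.0002, -0.0006, -0.0002] dist 0.0
```

Scaled: -0.05 m / 0.8 = -0.0625, -0.02 m / 0.8 = -0.025.

Request:
drive_effector([
  {"aperture":0.07,"z":-0.0013},
  {"aperture":0.07,"z":-0.0013},
  {"aperture":0.07,"z":-0.0013},
  {"aperture":0.07,"z":-0.025},
  {"aperture":0.07,"z":-0.0625},
], grip_force=70)

```text
clock: 18.3
position: [0.4367, -0.2906, 0.0601]
tool_rot: [-3.14, -0.001, 1.859]
force: [0.5, 0.1, -0.1]
grip_width: 0.0701
finger_force: 0.0
```

Request:
drive_effector([
  {"aperture":0.085,"z":-0.075},
  {"aperture":0.085,"z":-0.125},
  {"aperture":0.085,"z":-0.125},
  {"aperture":0.085,"z":-0.125},
], grip_force=70)

```text
clock: 18.8
position: [0.4371, -0.2905, 0.1598]
tool_rot: [-3.141, -0.0, 1.859]
force: [-0.2, 0.8, -0.7]
grip_width: 0.0849
finger_force: 0.0
```

```bash
python3 st.py; python3 go.py .518 .022 .15 196.4 .518 .022 .15 16.4;python3 - <<'E'
from h import *
p,D=grab_frame("side")
h=cv2.cvtColor(p,40);m=((h[...,0]>10)&(h[...,0]<28)&(h[...,1]>90)).astype(np.uint8);m[:180]=0;m[240:]=0;m[:,:390]=0;m[:,480:]=0
y,x=np.nonzero(m);P=dep("side",np.c_[x,y],D);Q=P[np.abs(P[:,2]-.022)<.004];print(len(x),len(Q),Q.mean(0),cv2.minEnclosingCircle(Q[:,:2].astype(np.float32)))
A=np.c_[Q[:,:2],np.ones(len(Q))];print(np.linalg.lstsq(A,Q[:,2],rcond=None)[0])
E
```

```text
latch 1240 0.05368041143741065 [0.5181 0.022 ] [0.1104 0.0618] 16.394887924194336 mean [0.5174 0.0217 0.0537]
red side 179 [0.606  0.2665 0.012 ] 191 204 290 306 exp [197.1748 301.2906 194.9664 293.6307]
at 18.9 [ 0.4368 -0.2905  0.1592] [-1.7992e+02 -7.0000e-02  1.0650e+02] grip 0.0848 0.0 q7 0.93
[0.2766, 0.1666, 0.0093] [-0.0001, -0.0021, -1.5691] dist 0.323
[0.2766, 0.1666, 0.0093] [-0.0021, 0.0001, 1.5725] dist 0.323
427 282 [ 0.43401447 -0.28873365  0.02299513] ((0.4360593259334564, -0.2915954291820526), 0.029688838869333267)
[ 0.018407   -0.03223051  0.00570019]
```

The gauge is flat in its pocket, centred at (0.436,-0.2916). Last is the latch: closing across its y needs yaw 196.4°.

Scaled: 0.24 m / 0.8 = 0.3, 0.21 m / 0.8 = 0.2625, -0.188 rad / 3.1416 = -0.0598.

Request:
drive_effector([
  {"aperture":0.085,"x":0.0688,"y":0.0413,"drz":-0.0598},
  {"aperture":0.085,"x":0.1375,"y":0.0825,"drz":-0.1197},
  {"aperture":0.085,"x":0.2063,"y":0.125,"z":0.0038,"drz":-0.1783},
  {"aperture":0.085,"x":0.2625,"y":0.1588,"z":0.0075,"dry":-0.0003,"drz":-0.2355},
  {"aperture":0.085,"x":0.3,"y":0.1813,"z":0.0113,"dry":-0.0006,"drz":-0.2928},
], grip_force=90)

```text
clock: 19.58
position: [0.5082, -0.0165, 0.1504]
tool_rot: [-3.141, 0.0, 2.787]
force: [-0.6, -0.8, -0.1]
grip_width: 0.0849
finger_force: 0.0
```

```bash
python3 go.py .518 .022 .15 196.4
```

```text
at 19.575 [ 0.5082 -0.0165  0.1504] [-1.7997e+02  2.0000e-02  1.5969e+02] grip 0.0849 0.0 q7 1.13
[0.0042, 0.0395, 0.0004] [-0.0007, 0.0002, -0.6407] dist 0.04
```

Scaled: 0.035 m / 0.8 = 0.0438, 0.004 m / 0.8 = 0.005, -0.635 rad / 3.1416 = -0.2021.

Request:
drive_effector([
  {"aperture":0.085,"x":0.005,"y":0.0438,"drz":-0.0598},
  {"aperture":0.085,"x":0.005,"y":0.0438,"drz":-0.1197},
  {"aperture":0.085,"x":0.005,"y":0.0438,"drz":-0.1783},
  {"aperture":0.085,"x":0.005,"y":0.0438,"drz":-0.2021},
  {"aperture":0.085,"x":0.005,"y":0.0438,"drz":-0.2021},
], grip_force=90)

```text
clock: 20.2
position: [0.5165, 0.0144, 0.1505]
tool_rot: [-3.141, -0.0, -2.87]
force: [0.1, -0.1, -0.0]
grip_width: 0.0849
finger_force: 0.0
```

Request:
drive_effector([
  {"aperture":0.085},
  {"aperture":0.085},
], grip_force=90)

```text
clock: 20.45
position: [0.5168, 0.0147, 0.1511]
tool_rot: [-3.14, 0.001, -2.87]
force: [0.9, 0.0, -0.4]
grip_width: 0.0849
finger_force: 0.0
```

```bash
python3 go.py .518 .022 .037 196.4
```

```text
at 20.45 [0.5168 0.0147 0.1511] [-1.7991e+02  3.0000e-02 -1.6447e+02] grip 0.0849 0.0 q7 1.59
[-0.0031, 0.0069, 0.114] [-0.0016, 0.0005, -0.0151] dist 0.114
```

Scaled: 0.08 m / 0.8 = 0.1, 0.06 m / 0.8 = 0.075, -0.015 rad / 3.1416 = -0.0048.

Request:
drive_effector([
  {"aperture":0.085,"x":-0.0038,"y":0.0088,"z":0.0375,"drz":-0.0048},
  {"aperture":0.085,"x":-0.0038,"y":0.0088,"z":0.075,"drz":-0.0048},
  {"aperture":0.085,"x":-0.0038,"y":0.0088,"z":0.1,"drz":-0.0048},
  {"aperture":0.085,"x":-0.0038,"y":0.0088,"z":0.1,"drz":-0.0048},
  {"aperture":0.085,"x":-0.0038,"y":0.0088,"z":0.1,"drz":-0.0048},
], grip_force=90)

```text
clock: 21.08
position: [0.5183, 0.0222, 0.0719]
tool_rot: [-3.14, 0.001, -2.855]
force: [0.9, 0.2, 0.3]
grip_width: 0.0849
finger_force: 0.0
```

```bash
python3 go.py .518 .022 .037 196.4;python3 - <<'E'
from h import *
p,_=grab_frame("side");cv2.imwrite("pics/s9.png",cv2.resize(p[170:290,250:400],None,fx=4,fy=4))
E
```

```text
at 21.075 [0.5183 0.0222 0.0719] [-1.7990e+02  8.0000e-02 -1.6356e+02] grip 0.0849 0.0 q7 1.55
[0.0004, -0.0, 0.0349] [-0.0018, 0.0015, 0.0007] dist 0.035
```

View pics/s9.png

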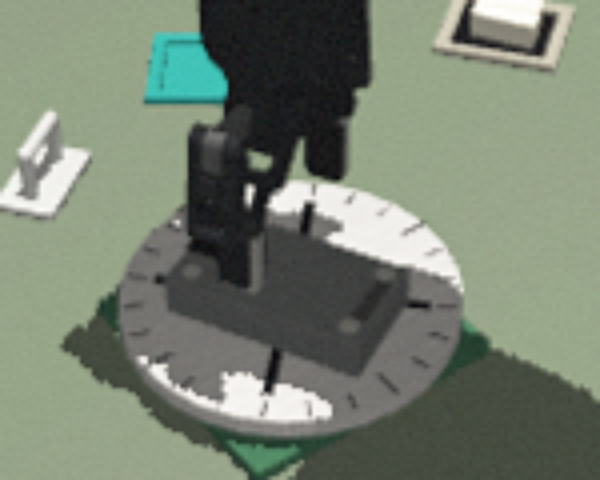

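The near finger at (245,265) and far finger at (325,160) are above the two long edges of the latch, so the straddle is as computed. Descending.

Scaled: 0.035 m / 0.8 = 0.0438, 0.032 m / 0.8 = 0.04, -0.002 rad / 3.1416 = -0.0006.

Request:
drive_effector([
  {"aperture":0.085,"z":0.0125,"drx":-0.0006,"dry":0.0005},
  {"aperture":0.085,"z":0.025,"drx":-0.0006,"dry":0.0005},
  {"aperture":0.085,"z":0.04,"drx":-0.0006,"dry":0.0005},
  {"aperture":0.085,"z":0.0438,"drx":-0.0006,"dry":0.0005},
  {"aperture":0.085,"z":0.0438,"drx":-0.0006,"dry":0.0005},
], grip_force=90)

```text
clock: 21.75
position: [0.5178, 0.0221, 0.0359]
tool_rot: [3.141, -0.001, -2.854]
force: [0.6, 0.1, -0.6]
grip_width: 0.0849
finger_force: 0.0
```

Request:
drive_effector([
  {"aperture":0.05},
  {"aperture":0.05},
  {"aperture":0.05},
  {"aperture":0.05},
  {"aperture":0.05},
], grip_force=90)

```text
clock: 22.38
position: [0.5182, 0.022, 0.0371]
tool_rot: [3.141, 0.0, -2.854]
force: [-4.9, 0.1, 15.1]
grip_width: 0.0598
finger_force: 94.7
```

```bash
python3 go.py .518 .022 .1 196.4
```

```text
at 22.375 [0.5182 0.022  0.0371] [ 1.7999e+02  1.0000e-02 -1.6355e+02] grip 0.0598 94.7 q7 1.54
[0.0002, 0.0, -0.0629] [0.0001, 0.0001, 0.0009] dist 0.063
```

Scaled: -0.07 m / 0.8 = -0.0875, -0.06 m / 0.8 = -0.075.

Request:
drive_effector([
  {"aperture":0.05,"z":-0.0125},
  {"aperture":0.05,"z":-0.0375},
  {"aperture":0.05,"z":-0.075},
  {"aperture":0.05,"z":-0.0875},
  {"aperture":0.05,"z":-0.0875},
], grip_force=90)

```text
clock: 23.0
position: [0.5182, 0.022, 0.1065]
tool_rot: [3.141, 0.0, -2.855]
force: [-0.3, 0.1, -5.0]
grip_width: 0.0596
finger_force: 100.1
```

```bash
python3 go.py .4185 .2873 .1 174.7
```

```text
at 23.0 [0.5182 0.022  0.1065] [ 1.7999e+02  1.0000e-02 -1.6356e+02] grip 0.0596 100.1 q7 1.57
[0.0205, 0.2827, 0.0065] [0.0002, 0.0002, 0.3795] dist 0.284
```

Scaled: 0.275 m / 0.8 = 0.3438, 0.055 m / 0.8 = 0.0688, 0.38 rad / 3.1416 = 0.121.

Request:
drive_effector([
  {"aperture":0.05,"x":0.005,"y":0.0688,"z":0.0013,"drz":0.0255},
  {"aperture":0.05,"x":0.01,"y":0.1375,"z":0.0025,"drz":0.0509},
  {"aperture":0.05,"x":0.015,"y":0.2125,"z":0.005,"drz":0.0764},
  {"aperture":0.05,"x":0.02,"y":0.2813,"z":0.0063,"drz":0.1019},
  {"aperture":0.05,"x":0.025,"y":0.3438,"z":0.0075,"drz":0.121},
], grip_force=90)

```text
clock: 23.62
position: [0.4195, 0.2816, 0.0992]
tool_rot: [-3.141, -0.002, 3.047]
force: [-0.2, 0.5, -3.9]
grip_width: 0.0594
finger_force: 100.0
```

Request:
drive_effector([
  {"aperture":0.05,"x":0.0038,"y":0.0088},
  {"aperture":0.05,"x":0.0038,"y":0.0088},
  {"aperture":0.05,"x":0.0038,"y":0.0088},
], grip_force=90)

```text
clock: 24.0
position: [0.419, 0.2858, 0.0999]
tool_rot: [-3.141, -0.001, 3.047]
force: [0.9, -0.5, -4.5]
grip_width: 0.0597
finger_force: 100.1
```

```bash
python3 go.py .4185 .2873 .04 174.7
```

```text
at 24.0 [0.419  0.2858 0.0999] [-1.7994e+02 -7.0000e-02  1.7459e+02] grip 0.0597 100.1 q7 0.72
[0.0006, 0.0015, 0.0599] [-0.001, -0.0012, -0.0019] dist 0.06
```

Scaled: 0.07 m / 0.8 = 0.0875, 0.06 m / 0.8 = 0.075, -0.002 rad / 3.1416 = -0.0006.

Request:
drive_effector([
  {"aperture":0.05,"x":0.0006,"y":0.0019,"z":0.0375,"drx":-0.0003,"dry":-0.0003,"drz":-0.0006},
  {"aperture":0.05,"x":0.0006,"y":0.0019,"z":0.075,"drx":-0.0003,"dry":-0.0003,"drz":-0.0006},
  {"aperture":0.05,"x":0.0006,"y":0.0019,"z":0.0875,"drx":-0.0003,"dry":-0.0003,"drz":-0.0006},
  {"aperture":0.05,"x":0.0006,"y":0.0019,"z":0.0875,"drx":-0.0003,"dry":-0.0003,"drz":-0.0006},
  {"aperture":0.05,"x":0.0006,"y":0.0019,"z":0.0875,"drx":-0.0003,"dry":-0.0003,"drz":-0.0006},
], grip_force=90)

```text
clock: 24.62
position: [0.4188, 0.289, 0.0313]
tool_rot: [3.14, 0.001, 3.05]
force: [0.3, -0.4, -4.5]
grip_width: 0.0594
finger_force: 99.9
```

```bash
python3 go.py .4185 .2873 .009 174.7;python3 - <<'E'
from h import *
p,_=grab_frame("side");cv2.imwrite("pics/s10.png",cv2.resize(p[250:400,150:350],None,fx=3,fy=3))
E
```

```text
at 24.625 [0.4188 0.289  0.0313] [1.7989e+02 7.0000e-02 1.7477e+02] grip 0.0594 99.9 q7 0.7
[0.0002, -0.0017, 0.0222] [0.0019, 0.0012, 0.0012] dist 0.022
```

View pics/s10.png

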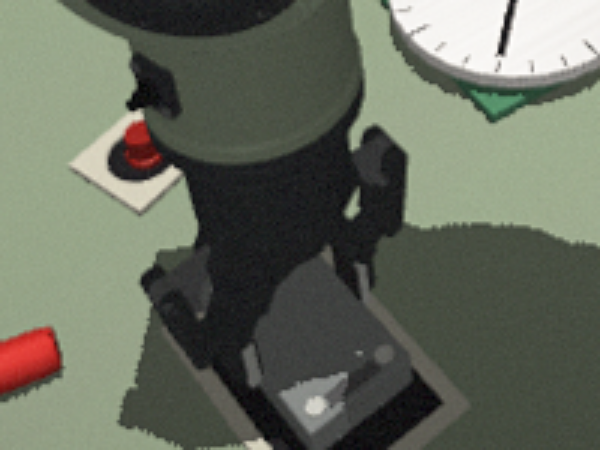

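The latch is held square above its tray at (330,350), and the stopper stands upright in its pocket at (142,145). Lowering.

Scaled: 0.022 m / 0.8 = 0.0275, 0.018 m / 0.8 = 0.0225, 0.001 rad / 3.1416 = 0.0003.

Request:
drive_effector([
  {"aperture":0.05,"y":-0.0013,"z":0.0125,"drx":0.0003,"dry":0.0003},
  {"aperture":0.05,"y":-0.0013,"z":0.0225,"drx":0.0003,"dry":0.0003},
  {"aperture":0.05,"y":-0.0013,"z":0.0275,"drx":0.0003,"dry":0.0003},
  {"aperture":0.05,"y":-0.0013,"z":0.0275,"drx":0.0003,"dry":0.0003},
  {"aperture":0.05,"y":-0.0013,"z":0.0275,"drx":0.0003,"dry":0.0003},
], grip_force=90)

```text
clock: 25.3
position: [0.4179, 0.2877, 0.0091]
tool_rot: [-3.141, -0.001, 3.051]
force: [-8.2, -4.7, 30.2]
grip_width: 0.0593
finger_force: 104.1
```

```bash
python3 go.py .4185 .2873 .009 174.7
```

```text
at 25.3 [0.4179 0.2877 0.0091] [-1.7998e+02 -6.0000e-02  1.7480e+02] grip 0.0593 104.1 q7 0.7
[-0.0007, -0.0004, 0.0001] [-0.0003, -0.001, 0.0017] dist 0.001
```

Scaled: -0.05 m / 0.8 = -0.0625, -0.02 m / 0.8 = -0.025.

Request:
drive_effector([
  {"aperture":0.075,"z":-0.0013},
  {"aperture":0.075,"z":-0.0013},
  {"aperture":0.075,"z":-0.0013},
  {"aperture":0.08,"z":-0.025},
  {"aperture":0.085,"z":-0.0625},
], grip_force=90)

```text
clock: 25.92
position: [0.4177, 0.2876, 0.0582]
tool_rot: [-3.14, -0.002, 3.051]
force: [0.3, 0.5, 0.2]
grip_width: 0.0851
finger_force: 0.0
```

Request:
drive_effector([
  {"aperture":0.085,"z":-0.0875},
  {"aperture":0.085,"y":-0.075,"z":-0.1375},
  {"aperture":0.085,"y":-0.15,"z":-0.175},
  {"aperture":0.085,"y":-0.2125,"z":-0.1875},
  {"aperture":0.085,"y":-0.2125,"z":-0.1875},
], grip_force=90)

```text
clock: 26.55
position: [0.4029, 0.1152, 0.2095]
tool_rot: [3.141, 0.001, 3.046]
force: [0.4, 0.9, 0.0]
grip_width: 0.0852
finger_force: 0.0
```

Run:
```python
from h import *
np.set_printoptions(precision=4,suppress=True)
for n in("side","top"):
    p,D=grab_frame(n)
    for t,c,z,r,hw in(("latch",(.4185,.2873),.026,.075,.004),("stopper",(.6086,.2675),.024,.02,.004),("wedge",(.614,-.2868),.02,.035,.004),("gauge",(.4374,-.2905),.022,.04,.004)):
        u,v=proj(n,[[*c,z]])[0].astype(int);yy,xx=np.mgrid[max(v-70,0):min(v+70,400),max(u-70,0):min(u+70,640)]
        P=dep(n,np.c_[xx.ravel(),yy.ravel()],D);Q=P[(abs(P[:,2]-z)<hw)&(np.hypot(P[:,0]-c[0],P[:,1]-c[1])<r)]
        if len(Q)>10:
            R=cv2.minAreaRect(Q[:,:2].astype(np.float32));print(n,t,len(Q),np.median(Q[:,2]),np.array(R[0]),np.array(R[1]),R[2])
    if n=="side":cv2.imwrite("pics/end.png",p)
```

```text
side latch 2512 0.026795896171056433 [0.4169 0.287 ] [0.0625 0.1126] 84.6400375366211
side stopper 91 0.024690941652291576 [0.6051 0.2665] [0.0191 0.0192] 34.40481185913086
side wedge 96 0.021462613734894886 [ 0.6038 -0.2877] [0.0299 0.0363] 33.787532806396484
side gauge 297 0.023250166033422892 [ 0.4354 -0.2917] [0.0542 0.0546] 27.770748138427734
top latch 233 0.02538574741045152 [0.465  0.2903] [0.0338 0.0705] 25.14541244506836
top stopper 53 0.023315701380145937 [0.6065 0.2659] [0.0196 0.0174] 88.28926086425781
top wedge 196 0.01975192023996364 [ 0.6119 -0.2849] [0.0413 0.0325] 26.310583114624023
top gauge 407 0.021933247238379527 [ 0.4371 -0.2912] [0.054  0.0545] 89.32174682617188
```

View pics/end.png

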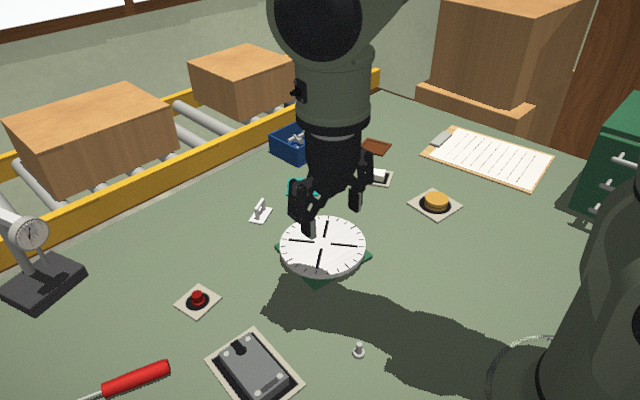

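The end view shows every part flat in its own pocket: latch (255,367), stopper (197,299), gauge (435,202) and wedge (380,176). The striker is untouched at (260,210), the arm is clear, and all positions are within 4 mm. Handing in.

Request:
drive_effector([
  {"aperture":0.085},
  {"aperture":0.085},
  {"aperture":0.085},
])

```text
clock: 27.02
position: [0.4027, 0.1192, 0.208]
tool_rot: [-3.141, -0.001, 3.052]
force: [0.2, 0.3, 0.3]
grip_width: 0.0847
finger_force: 0.0
```

```bash
python3 -c "
from workcell import job
print(job.job_done())"
```

```text
the job is handed in; nothing more can be done
None
```

I handed the job in at 27 s: the stopper, wedge, gauge and latch were placed in that order, each flat and released in its own pocket and within about 4 mm of its centre by the final camera check; the striker was left alone, and no verdict was returned.

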